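Unlock the note slot of the cash drop box and hold it open

ROBOT

A 6-joint arm with a two-finger parallel gripper is mounted at the origin on a cart in front of the work surface, level with it; the furniture and walls round the work are solid. World frame = base frame: x ahead of the robot, y to its left, z up, the work surface at z = 0. Lengths are in m, angles in degrees, forces in N, time in s.
With the tool pointing down it reaches from about 0.4 to 0.825 m from the base axis. Payload 7 kg.
Tool frame: the origin (TCP) lies on the centre line of the jaws, within the pads' length; the fingertips stand 19 mm ahead of it and the grasp point (between the pads) is the TCP; z points along the fingers, y is the line along which they close (so a half turn about z gives the same grasp; the last joint's range is limited). The gripper opens to 88 mm and grips with 3 to 60 N. Pads are 19 mm wide; open, the fingers measure 130 mm over their backs; the gripper's body (78 mm by 193 mm) begins 47 mm behind the grasp point.
Start: joints at [-58.092, 20.546, 0.682, 0, -70.136, -16.507], TCP at [0.179, -0.651, 0.246] pointing down, gripper open.
Joint ranges: [-176.03, 176.03], [-82.01, 121.73], [-58.28, 71.71], [-173.87, 95.51], [-174.79, -0.11], [-173.66, 173.66]. Speed limits (degrees/s): [136.94, 136.94, 172.46, 180, 180, 180].

INTERFACE

Orientations are given as [roll, pitch, yaw] about the fixed x, y, z axes, in that order (R = Rz(yaw) Ry(pitch) Rx(roll)).
In Python, from plant import * gives the robot as it stands. The module is installed in compiled form; this text tells all that it offers.
- The arm moves only by the tool play_rows, never from a script. Its argument "deltas" is a list of rows, each a list of 6 numbers: the shift along the world's x, y, z scaled (see below), then the turn, a rotation vector about the world's x, y, z scaled (see below). A call has 1 to 10 rows; each row shifts and turns the commanded pose from where the row before left it; what a row does not reach is not made up. The controller multiplies each number of a shift by 800 mm and each number of a turn by 180 degrees. A row lasts 1/10 s, in which the tool goes at most 50 mm and 8.59 degrees, less where a joint would pass 70% of its speed; a pose out of reach is approached as far as the arm can. A call with a number of a shift or a turn outside -1 to 1 is refused whole. A call with a gripper value outside its range is refused whole. "gripper" is the gripper command: -1 is shut, 1 is fully open, values between are in proportion, set as the call begins (left out, the last holds). The fingers move at their own pace and stop on an object; the grip force is fixed at half the most. Time passes only in rows, so rows that do not move let the fingers close. It gives the time, the measured TCP pose, the force, the opening and the grip force at its end, in the units of the state.
- get_obs(): the state, without advancing time (a new reading comes with each control period).
- snapshot(name): name is "scene" or "top"; returns (picture, depth): 384x512x3 uint8, blue, green, red; 384x512 float32, m along the optical axis (not along the pixel's ray), 0 where there is no reading.
- camera_model(name): a dict with "fx", "fy", "cx", "cy" (pixels), "k1" (the pictures are not rectified: a ray, as slopes to the right and down, at radius r is drawn at 1 + k1 r^2 times it, then the intrinsics apply), "world_to_cam" (4x4, takes a point from world to camera coordinates). Camera axes: x right, y down, z forward; pixel columns grow to the right and rows downward; lengths in m; the calibration is good to about 2 mm. A picture is of the moment at which its call begins. camera_model takes no time and is no camera call.
- close_job(): hands the job in; it is judged then, once.
The state is a dict: "clock": time; "joint_pos": joint angles; "qvel": joint speeds; "tau": joint torques, N m; "tool_pos": TCP position; "orientation": TCP orientation; "force": force on the tool from outside, world axes, zero at the start; "moment": the same for the moment, N m; "opening": finger opening in m; "gripper_force": force on a finger pad.
Only numpy, scipy, OpenCV 4.12 (cv2) and the standard library are available. Lean on these libraries where they do the work, as an engineer would, in place of code of your own. Each camera call takes 0.05 s, during which the arm holds its last target. There are 200 camera calls.

TASK

At cashing up, open the slot of the grey cash drop box for a colleague who is about to post the notes. Draw the red-headed key up out of the wooden key block, put it in the lock on the box's lid, ease it past the sticky pins until its collar sits on the lock face, then turn it a quarter clockwise (seen from above), which swings the red shutter out from under the slot. The lock springs back when let go, so keep hold of the key and finish while still holding it turned and fully in; leave the other two keys in the block and do not shove or topple the things standing around.

Things in the scene. Friction and masses are not known exactly. Their poses are not given: they have to be found in the camera images.
- cash_box: Dark grey steel box fixed to the counter, 180 mm (its x) by 230 mm (its y), lid 90 mm above the counter. Origin: centre of its underside; x points to its hinged back, z up. On the lid: lock near the front right corner (see keyway), left of it the note slot, 12 x 76 mm along y, in a zinc frame 3 mm high; behind these a folded handle up to 10 mm above the lid.
- keyway (a point): Middle of the keyway's mouth on top of the round zinc lock face, 4 mm above the lid, 94 mm above the counter. Axes as the box's. The keyway is a slot 14.5 mm long along y, 5.5 mm across x, mouth bevelled 1 mm, straight down 36 mm. Fully in, the key's collar rests on this face, its origin 31 mm below this point. The face plate is fixed: the key can turn only within 3 mm of fully in, and is then captive.
- pins (a point): Point on the keyway's axis, 16 mm below the mouth. Two sticky spring pins stand across the keyway, 4 mm above this point from its +x side and 4 mm below it from its -x side; the key's tip pushes them aside. A soft push (under 10 N) may stall at each pin; it gives way if the key is rocked a millimetre or a few degrees to and fro, or under a steady 12 to 20 N; once pushed back it mostly stays back. Turns with the lock.
- lock_plug (a joint): Turn of the lock plug and the red shutter on it, rad: 0 at rest (keyway along the box's y, shutter under the slot), growing clockwise seen from above, stop at 1.6. A spring turns it back: 0.01 N m at 0, about 0.06 N m at a quarter turn. The key has 0.1 to 0.2 rad of play and give in the plug, so the key must turn that much further than the plug.
- red_key: Red-headed key of the box, 70 mm tall, 75 g, upright in a slot of the block at the start. Origin: middle of the blade's tip (lowest point), z up. Steel blade 24 mm long, 13 mm wide (y), 4 mm thick (x), lowest 3 mm tapering to 8 x 1 mm; neck 4.8 mm diameter from 24 to 31 mm up; collar 16 mm diameter, 31 to 34 mm up; then the painted metal head. A half turn about z makes no difference.
- red_head (a point): Centre of the red key's painted metal head, 52 mm above the key's origin; axes as the key's. The head is 26 mm wide along y, 9 mm thick along x (pinch it along x) and 36 mm tall (34 to 70 mm above the key's origin).
- blue_key: Blue-headed key of the same shape, size and axes, in another slot of the block; leave it there.
- black_key: Black-headed key of the same shape, size and axes, in another slot of the block; leave it there.
- key_block: Light wooden key block, fixed, 52 mm (its x) by 150 mm (its y) by 40 mm high, on a thin black foot. Origin: centre of its underside. Three upright slots at y = -46, 0 and +46 mm, each 6 x 15 mm, 33 mm deep, hold the keys blade down, collars resting on the block's top: a key's axes there are the block's, its origin 9 mm above the counter.
- smoothie_cup: Translucent cup of pink smoothie, 100 mm diameter, 152 mm high, left of the box: a loose bystander: not to be shoved over 30 mm or toppled. Origin at the centre of its underside.
- tub_berries: Small clear tub of red berries, 69 x 69 x 75 mm, behind the cup: a loose bystander: not to be shoved over 30 mm or toppled. Origin at the centre of its underside.
- jigger: Double steel bar measure, 46 mm diameter, 78 mm high, behind the box: a loose bystander: not to be shoved over 30 mm or toppled. Origin at the centre of its underside.
Things that resemble listed ones, but are neither listed nor needed, are in the scene too. Several things have the shape of the key_block; the one meant has the colours described above.

How it is judged:
By the outcome, as a careful person would: the job done as asked, in the order asked, and still so for the second after the job is handed in, while the arm keeps its last pose, push and grip.
It also fails if it takes over 58 s, if anything falls off the work surface, if the arm or the gripper's body presses on something with over 40 N, if the wrist force passes 120 N, or if a joint passes its speed limit or range.

## Working session

There is one attempt and no reset: what is moved stays moved. The work goes in short steps, Python scripts to look and compute and a tool call to move; the robot and the scene stay as the last step left them, time stands still between calls to the robot, and variables do not carry over. Pictures are saved under pics/ and viewed, at most 10 in all, crops included, and the job is handed in when it is done.

Besides the shell and the picture viewer there is one more tool, called as name(argument=value, ...) on one line, values as JSON. play_rows: Moves the arm, as the interface text tells. Its arguments: {"type":"object","properties":{"deltas":{"type":"array","items":{"type":"array","items":{"type":"number","minimum":-1,"maximum":1}}},"gripper":{"type":"number"}},"required":["deltas"]}

```bash
mkdir -p pics
cat > h.py <<'E'
from plant import *
import numpy as np, cv2
def ray(m,u,v):
    xd=np.array([(u-m["cx"])/m["fx"],(v-m["cy"])/m["fy"]]);x=xd.copy()
    for _ in range(30): x=xd/(1+m["k1"]*(x@x))
    return np.array([x[0],x[1],1.])
def atz(m,u,v,z):
    W=np.linalg.inv(m["world_to_cam"]);d=W[:3,:3]@ray(m,u,v);o=W[:3,3]
    return o+d*(z-o[2])/d[2]
def dep(m,u,v,d):
    W=np.linalg.inv(m["world_to_cam"]);return W[:3,:3]@(ray(m,u,v)*d)+W[:3,3]
def proj(m,p):
    c=m["world_to_cam"]@np.r_[p,1];x=c[:2]/c[2];x=x*(1+m["k1"]*(x@x));return m["fx"]*x[0]+m["cx"],m["fy"]*x[1]+m["cy"]
E
python3 - <<'E'
from h import *
for n in("scene","top"):
    p,d=snapshot(n);cv2.imwrite(f"pics/{n}0.png",p);np.save(f"{n}_d0.npy",d)
    m=camera_model(n);print(n,m["fx"],m["cx"],m["cy"],m["k1"],np.linalg.inv(m["world_to_cam"]).round(3).tolist())
o=get_obs();print(o)
E
```

```text
scene 426.5485924897538 258.74350374808546 191.57159254000513 -0.004684625178278233 [[0.577, -0.598, 0.556, -0.159], [-0.816, -0.408, 0.409, -0.492], [-0.018, -0.69, -0.724, 1.04], [0.0, 0.0, 0.0, 1.0]]
top 487.7651182364601 258.98527650707103 192.47981573088745 -0.08922250049852773 [[-0.011, -0.98, 0.2, 0.266], [-1.0, 0.011, -0.002, 0.049], [-0.001, -0.2, -0.98, 1.591], [0.0, 0.0, 0.0, 1.0]]
{'clock': 0.1, 'joint_pos': array([-5.80918884e+01,  2.05853322e+01,  6.37952494e-01, -1.84788703e-02,
       -7.01356538e+01, -1.65069333e+01]), 'qvel': array([ 0.04149254, -0.09254958,  0.04819818,  0.04322578, -0.03732078,
       -0.06301286]), 'tau': array([-3.44963664e-03, -5.84161341e+01,  2.93748182e+01,  7.01553985e+00,
        1.01635771e-02, -6.36608070e-05]), 'tool_pos': array([ 0.17912946, -0.65036037,  0.24472845]), 'orientation': array([ 1.79915452e+02, -6.93832294e-03, -1.64605108e+02]), 'force': array([ 0.81394825,  0.37002381, -0.12731467]), 'moment': array([0.03608758, 0.03903797, 0.04260075]), 'gripper_force': 0.0, 'opening': 0.08745103682190451}
```

View pics/top0.png

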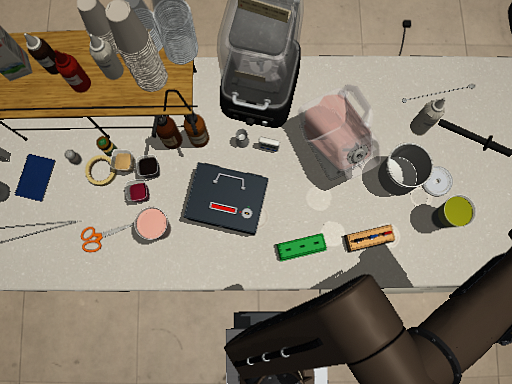

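View pics/scene0.png

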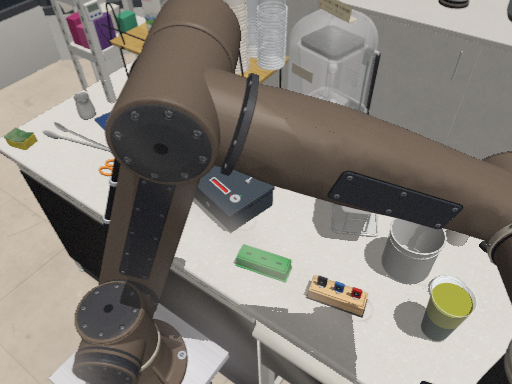

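The top view shows the box at about (225,198), with the lock at (247,213) and the red shutter slot at (223,208). The wooden block is at (370,237), and the green block at (301,246) is a decoy. I'll enlarge these areas to measure them.

Run:
```python
from h import *
p=cv2.imread("pics/top0.png")
a=cv2.resize(p[155:245,175:275],None,fx=6,fy=6,interpolation=cv2.INTER_CUBIC)[:,:600]
cv2.imwrite("pics/box.png",a)
b=cv2.resize(p[218:258,335:405],None,fx=8,fy=8,interpolation=cv2.INTER_CUBIC)
s=cv2.imread("pics/scene0.png")
c=cv2.resize(s[265:325,295:380],None,fx=560/85,fy=560/85,interpolation=cv2.INTER_CUBIC)[:280]
cv2.imwrite("pics/blk.png",np.vstack([b,c]))
```

```text
(no output)
```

View pics/box.png

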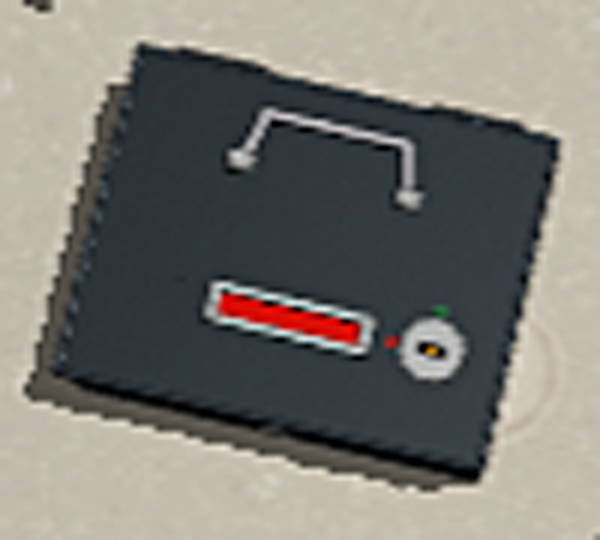

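View pics/blk.png

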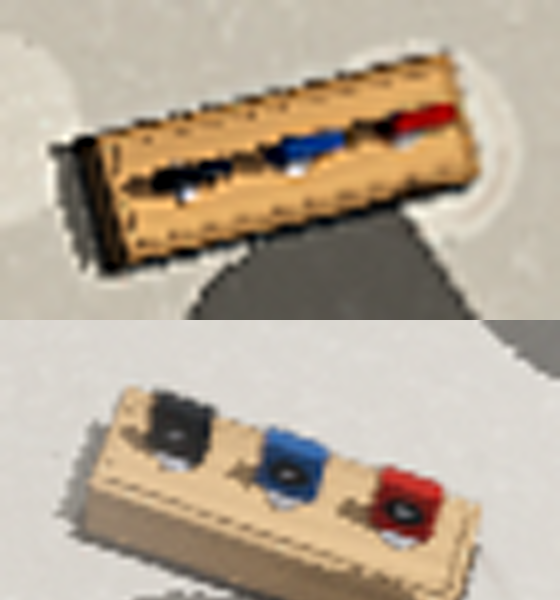

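In the box crop, the lock face centre is at (432,350) and the slot frame runs from (213,300) to (368,335). In the block crop, the top's corners are at (92,135), (448,52), (475,185) and (125,265), and the red key is at the right-hand end with its head top near (422,120).

```bash
cat > m.py <<'E'
from h import *
m=camera_model("top");s=camera_model("scene")
def B(x,y,z): return atz(m,(x+.5)/6-.5+175,(y+.5)/6-.5+155,z)
def K(x,y,z): return atz(m,(x+.5)/8-.5+335,(y+.5)/8-.5+218,z)
def S(x,y,z): q=560/85; return atz(s,(x+.5)/q-.5+295,(y-280+.5-40)/q-.5+265,z)
E
python3 - <<'E'
from m import *
L=[B(138,45,.09),B(560,140,.09),B(478,470,.09),B(55,377,.09)]
print("lid",np.round(L,4)[:,:2].tolist(),[round(np.linalg.norm(L[i]-L[i-1]),4) for i in range(4)])
c=B(432,350,.094);print("lock",c)
a,b=B(213,300,.093),B(370,337,.093);print("slot",a,b,np.linalg.norm(a-b),np.degrees(np.arctan2(*(a-b)[[1,0]]))-90)
for i,j in((0,1),(3,2)): v=L[i]-L[j];print("boxyaw y",np.degrees(np.arctan2(v[1],v[0]))-90)
for i,j in((0,3),(1,2)): v=L[i]-L[j];print("boxyaw x",np.degrees(np.arctan2(v[1],v[0])))
T=[K(92,135,.04),K(448,52,.04),K(475,185,.04),K(125,265,.04)]
print("blk",np.round(T,4)[:,:2].tolist(),[round(np.linalg.norm(T[i]-T[i-1]),4) for i in range(4)],np.mean(T,0))
for i,j in((0,1),(3,2)): v=T[i]-T[j];print("yaw y",np.degrees(np.arctan2(v[1],v[0]))-90)
a,b=K(390,130,.079),K(455,110,.079);print("redtop",a,b,(a+b)/2)
print("scene redtop", S(410,475,.079))
d=np.load("top_d0.npy")
p=cv2.imread("pics/top0.png")
def pts(mask):
    vs,us=np.nonzero(mask&(d>0));return np.array([dep(m,u,v,d[v,u]) for v,u in zip(vs,us)])
b_,g,r=[p[:,:,i].astype(int) for i in range(3)]
for nm,mk in (("red",(r>110)&(g<50)&(b_<60)),("blue",(b_>90)&(r<90))):
    M=np.zeros_like(mk);M[218:258,335:405]=1;P=pts(mk&M.astype(bool));print(nm,len(P),np.round(P,3).tolist())
d2=d[212:216,244:250];print(np.round([dep(m,247,213,d[213,247])],4))
for u,v in((210,175),(240,225),(355,240)): print(np.round(dep(m,u,v,d[v,u]),4))
E
```

```text
lid [[0.6725, 0.2414], [0.6181, 0.0182], [0.4442, 0.063], [0.4949, 0.2822]] [np.float64(0.1823), np.float64(0.2298), np.float64(0.1796), np.float64(0.225)]
lock [0.50635197 0.08617422 0.094     ]
slot [0.53407323 0.19996812 0.093     ] [0.51369072 0.11830339 0.093     ] 0.08416991760700104 -14.014003488176812
boxyaw y -13.699994288999505
boxyaw y -13.029427555461666
boxyaw x -12.91094511200919
boxyaw x -14.443801485603666
blk [[0.4415, -0.2302], [0.473, -0.3761], [0.4191, -0.3838], [0.3895, -0.2411]] [np.float64(0.0532), np.float64(0.1493), np.float64(0.0544), np.float64(0.1457)] [ 0.43077201 -0.30779149  0.04      ]
yaw y 12.151309677556284
yaw y 11.7501018079152
redtop [ 0.43735407 -0.34054831  0.079     ] [ 0.44482211 -0.36677674  0.079     ] [ 0.44108809 -0.35366252  0.079     ]
scene redtop [ 0.44291799 -0.3517055   0.079     ]
red 17 [[0.451, -0.366, 0.04], [0.446, -0.36, 0.075], [0.445, -0.361, 0.085], [0.446, -0.365, 0.08], [0.443, -0.346, 0.079], [0.443, -0.35, 0.075], [0.443, -0.352, 0.081], [0.442, -0.354, 0.084], [0.443, -0.36, 0.077], [0.442, -0.361, 0.083], [0.443, -0.365, 0.08], [0.44, -0.346, 0.079], [0.44, -0.349, 0.08], [0.44, -0.352, 0.081], [0.44, -0.356, 0.079], [0.44, -0.359, 0.078], [0.436, -0.345, 0.083]]
blue 16 [[0.437, -0.321, 0.076], [0.433, -0.303, 0.087], [0.435, -0.309, 0.075], [0.434, -0.31, 0.083], [0.434, -0.314, 0.08], [0.434, -0.317, 0.08], [0.434, -0.321, 0.078], [0.431, -0.302, 0.077], [0.431, -0.305, 0.079], [0.431, -0.308, 0.075], [0.431, -0.311, 0.076], [0.43, -0.313, 0.084], [0.431, -0.317, 0.08], [0.428, -0.301, 0.08], [0.428, -0.305, 0.075], [0.428, -0.308, 0.077]]
[[0.5086 0.0852 0.0785]]
[0.6306 0.2017 0.0864]
[0.4695 0.107  0.0884]
[ 0.4198 -0.2513  0.0741]
```

The measured sizes agree with the ones given:

| Item | Measured | Given |
|---|---|---|
| Lid | 0.181 x 0.228 | 0.180 x 0.230 |
| Block | 0.053 x 0.148 | 0.052 x 0.150 |
| Head tops, from depth (z) | about 0.079 | 0.079 |

- **Red key:** (0.441, -0.354), yaw 12, so the tool yaw is -78.
- **Keyway:** (0.506, 0.086), yaw -13.6, so the tool yaw is -103.6. The clockwise turn runs on toward more negative yaw, and joint 6 has enough range for it.

I'll grasp about 57 mm above the key's origin so the fingertips clear the collar.

play_rows(deltas=[[0.0327,0.0371,-0.007,0,0,0.047],[0.0327,0.0371,-0.007,0,0,0.047],[0.0327,0.0371,-0.007,0,0,0.047],[0.0327,0.0371,-0.007,0,0,0.047],[0.0327,0.0371,-0.007,0,0,0.047],[0.0327,0.0371,-0.007,0,0,0.047],[0.0327,0.0371,-0.007,0,0,0.047],[0.0327,0.0371,-0.007,0,0,0.047],[0.0327,0.0371,-0.007,0,0,0.047],[0.0327,0.0371,-0.007,0,0,0.047]], gripper=0)

```text
clock: 1.1
tool_pos: [0.4415, -0.3525, 0.1892]
orientation: [180.0, 0.0, -79.7]
force: [1.1, -0.5, -0.5]
opening: 0.0439
gripper_force: 0.0
```

play_rows(deltas=[[0,0,0,0,0,0.01],[0,0,0,0,0,0],[0,0,0,0,0,0]])

```text
clock: 1.4
tool_pos: [0.4406, -0.354, 0.1894]
orientation: [180.0, 0.0, -78.3]
force: [0.4, 0.5, -0.1]
opening: 0.0438
gripper_force: 0.0
```

play_rows(deltas=[[0,0,-0.03,0,0,0],[0,0,-0.03,0,0,0],[0,0,-0.03,0,0,0],[0,0,-0.03,0,0,0],[0,0,-0.02,0,0,0],[0,0,-0.0143,0,0,0],[0,0,0,0,0,0],[0,0,0,0,0,0]])

```text
clock: 2.2
tool_pos: [0.4409, -0.3545, 0.0666]
orientation: [-180.0, -0.0, -78.2]
force: [-0.9, 0.0, 0.0]
opening: 0.0437
gripper_force: 0.0
```

Run:
```python
from h import *
p,d=snapshot("scene");q,e=snapshot("top")
a=cv2.resize(p[235:335,280:400],(600,500),interpolation=cv2.INTER_CUBIC)
cv2.imwrite("pics/s1.png",a);print(get_obs()["tool_pos"])
```

```text
[ 0.44141158 -0.35440197  0.06713745]
```

View pics/s1.png

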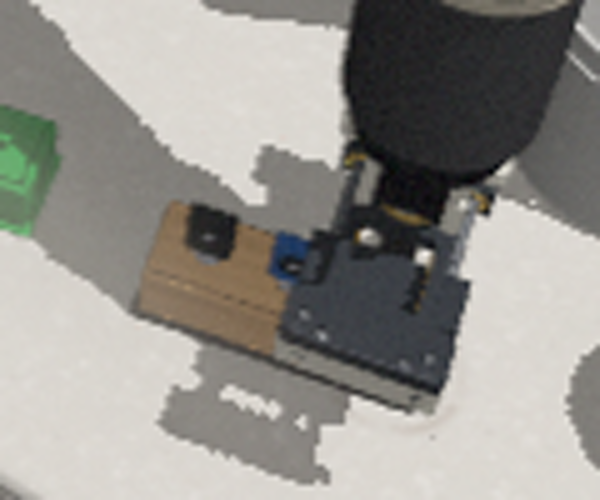

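The gripper sits over the red end of the block, with the blue key at (290,255) and the black key at (210,230) clear of it. I'll close on the red key.

play_rows(deltas=[[0,0,0,0,0,0],[0,0,0,0,0,0],[0,0,0,0,0,0],[0,0,0,0,0,0],[0,0,0,0,0,0],[0,0,0,0,0,0],[0,0,0,0,0,0]], gripper=-1)

```text
clock: 3.0
tool_pos: [0.4413, -0.354, 0.0662]
orientation: [-180.0, -0.0, -78.2]
force: [2.0, 0.6, -0.2]
opening: 0.0086
gripper_force: 30.0
```

play_rows(deltas=[[0,0,0.01,0,0,0],[0,0,0.015,0,0,0],[0,0,0.015,0,0,0],[0,0,0.02,0,0,0],[0,0,0.03,0,0,0],[0,0,0.04,0,0,0],[0,0,0.04,0,0,0],[0,0,0.02,0,0,0],[0,0,0,0,0,0]])

```text
clock: 3.9
tool_pos: [0.4413, -0.3546, 0.2221]
orientation: [-179.8, -0.2, -78.2]
force: [0.5, 0.3, -0.7]
opening: 0.0089
gripper_force: 30.0
```

play_rows(deltas=[[0.0081,0.03,0,0,0,-0.0141],[0.0081,0.055,0,0,0,-0.0141],[0.0081,0.055,0,0,0,-0.0141],[0.0081,0.06,0,0,0,-0.0141],[0.0081,0.06,0,0,0,-0.0141],[0.0081,0.06,0,0,0,-0.0141],[0.0081,0.06,0,0,0,-0.0141],[0.0081,0.06,0,0,0,-0.0141],[0.0081,0.06,-0.015,0,0,-0.0141],[0.0081,0.05,-0.02,0,0,-0.0141]])

```text
clock: 4.9
tool_pos: [0.5052, 0.0881, 0.1903]
orientation: [-180.0, 0.0, -103.6]
force: [1.3, -0.3, -1.9]
opening: 0.009
gripper_force: 30.0
```

play_rows(deltas=[[0,0,0,0,0,0],[0,0,0,0,0,0],[0,0,0,0,0,0]])

```text
clock: 5.2
tool_pos: [0.5051, 0.0853, 0.19]
orientation: [180.0, -0.0, -103.6]
force: [-0.0, -0.4, -1.9]
opening: 0.0086
gripper_force: 30.0
```

Run:
```python
from h import *
q=[];
p,d=snapshot("scene");t,e=snapshot("top")
o=get_obs();print(o["tool_pos"],o["orientation"])
k=o["tool_pos"].copy()
for n in("scene","top"):
    m=camera_model(n);print(n,"tip",proj(m,k-[0,0,.0575]),"lock",proj(m,[.5064,.0862,.094]))
s=camera_model("scene");u,v=map(int,proj(s,[.5064,.0862,.12]))
u0,v0=max(u-50,0),max(v-38,0)
print(u0,v0)
a=cv2.resize(p[v0:v0+75,u0:u0+100],(800,600),interpolation=cv2.INTER_CUBIC);cv2.imwrite("pics/s2.png",a)
cv2.imwrite("pics/s2raw.png",p);cv2.imwrite("pics/t2raw.png",t)
```

```text
[0.50544235 0.08501327 0.19039639] [-1.79994621e+02  2.47157992e-03 -1.03642228e+02]
scene tip (np.float64(234.66894909352476), np.float64(189.37079638717282)) lock (np.float64(235.30620249190838), np.float64(197.9363171856001))
top tip (np.float64(246.64035030644163), np.float64(211.17208708004202)) lock (np.float64(246.57493474869602), np.float64(212.90148083842956))
184 154
```

View pics/s2.png

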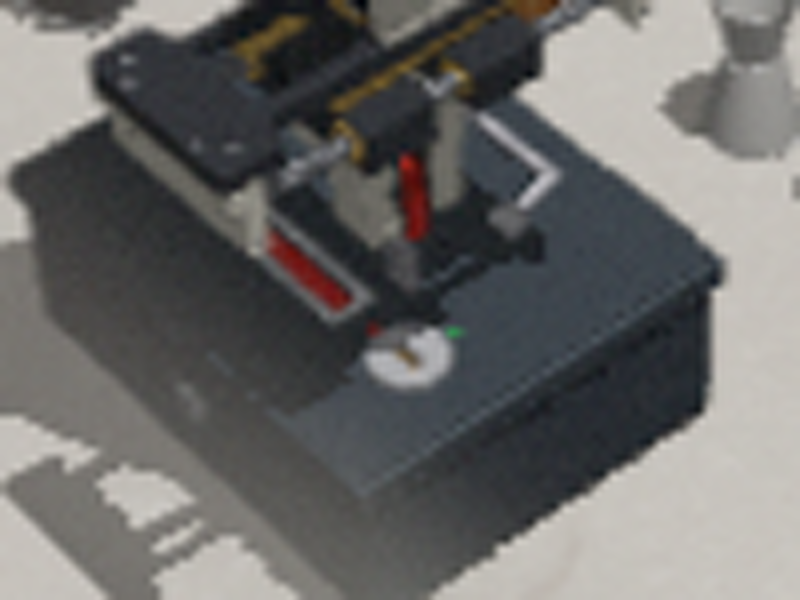

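The scene view shows the key hanging upright above the lock. The lock face is at crop (408,356), full picture (234.6,198.1), against a predicted (235.3,197.9), which is within the calibration error. I'll compare the key's own image against its prediction to get the relative offset.

Run:
```python
from h import *
for n,f in(("scene","pics/s2raw.png"),("top","pics/t2raw.png")):
    m=camera_model(n);p=cv2.imread(f).astype(int);k=np.array([.5052,.0852,.190-.0575])
    for z in(.0,.0325,.034,.052,.07): print(n,z,np.round(proj(m,k+[0,0,z]),2),"crop",np.round((np.array(proj(m,k+[0,0,z]))-[184,154]+.5)*8,0))
    if n=="scene":
        r=(p[:,:,2]>90)&(p[:,:,1]<60);r[:170]&=True
        for v in range(168,192):
            us=[u for u in range(228,243) if r[v,u]]
            print(v,us[:1],us[-1:],end="; ")
        g=(p.min(2)>140);M=np.zeros_like(g);M[190:206,226:243]=1;v,u=np.nonzero(g&M);print("\ndisc",u.min(),u.max(),v.min(),v.max(),u.mean(),v.mean(),
            [np.round(proj(m,[.5064+14*.001*a,.0862+14*.001*b,.094]),1).tolist() for a,b in((1,0),(-1,0),(0,1),(0,-1))])
```

```text
scene 0.0 [234.58 189.49] crop [409. 288.]
scene 0.0325 [233.92 181.73] crop [403. 226.]
scene 0.034 [233.89 181.36] crop [403. 223.]
scene 0.052 [233.51 176.93] crop [400. 187.]
scene 0.07 [233.12 172.4 ] crop [397. 151.]
168 [] []; 169 [] []; 170 [] []; 171 [] []; 172 [] []; 173 [234] [234]; 174 [234] [235]; 175 [234] [235]; 176 [] []; 177 [] []; 178 [236] [236]; 179 [235] [236]; 180 [235] [236]; 181 [235] [236]; 182 [235] [236]; 183 [235] [235]; 184 [] []; 185 [] []; 186 [] []; 187 [] []; 188 [] []; 189 [] []; 190 [] []; 191 [] []; 
disc 230 239 195 201 235.12820512820514 198.5897435897436 [[238.1, 195.1], [232.5, 200.8], [231.7, 196.0], [239.0, 199.9]]
top 0.0 [246.58 211.27] crop [505. 462.]
top 0.0325 [246.3 209.5] crop [502. 448.]
top 0.034 [246.29 209.41] crop [502. 447.]
top 0.052 [246.13 208.39] crop [501. 439.]
top 0.07 [245.96 207.35] crop [500. 431.]
```

The key and lock agree to within about 1 mm in the same image. I'll shift (+1, +1) mm and come down to just above the mouth, then go down slowly.

play_rows(deltas=[[0.0014,0.0012,-0.012,0,0,0],[0,0,-0.012,0,0,0],[0,0,-0.012,0,0,0],[0,0,-0.005,0,0,0],[0,0,0,0,0,0],[0,0,0,0,0,0],[0,0,0,0,0,0]])

```text
clock: 6.0
tool_pos: [0.507, 0.0872, 0.1576]
orientation: [-180.0, 0.0, -103.6]
force: [0.7, 0.1, -1.7]
opening: 0.0089
gripper_force: 30.0
```

play_rows(deltas=[[0,0,-0.0025,0,0,0],[0,0,-0.0025,0,0,0],[0,0,-0.0025,0,0,0],[0,0,-0.0025,0,0,0],[0,0,0,0,0,0]])

```text
clock: 6.5
tool_pos: [0.5065, 0.0869, 0.1489]
orientation: [180.0, -0.0, -103.6]
force: [0.8, -0.0, -1.5]
opening: 0.0086
gripper_force: 30.0
```

play_rows(deltas=[[0,0,-0.002,0,0,0],[0,0,-0.002,0,0,0],[0,0,-0.001,0,0,0],[0,0,0,0,0,0]])

```text
clock: 6.9
tool_pos: [0.5068, 0.087, 0.1452]
orientation: [180.0, -0.0, -103.6]
force: [0.9, -0.5, -1.2]
opening: 0.009
gripper_force: 30.0
```

play_rows(deltas=[[0,0,-0.002,0,0,0],[0,0,-0.002,0,0,0],[0,0,-0.002,0,0,0],[0,0,0,0,0,0]])

```text
clock: 7.3
tool_pos: [0.5068, 0.087, 0.1405]
orientation: [-180.0, -0.0, -103.6]
force: [1.1, 0.2, 0.1]
opening: 0.0084
gripper_force: 30.0
```

play_rows(deltas=[[0,0,-0.002,0,0,0],[0,0,-0.001,0,0,0],[0,0,-0.001,0,0,0],[0,0,0,0,0,0]])

```text
clock: 7.7
tool_pos: [0.5069, 0.0871, 0.1387]
orientation: [-180.0, 0.0, -103.5]
force: [-5.4, 1.6, 13.8]
opening: 0.0091
gripper_force: 30.0
```

The key has reached the first pin, with 14 N up and a push toward -x as expected. I'll hold, then keep pressing gently.

play_rows(deltas=[[0,0,0,0,0,0],[0,0,0,0,0,0],[0,0,0,0,0,0],[0,0,0,0,0,0]])

```text
clock: 8.1
tool_pos: [0.5068, 0.0871, 0.1386]
orientation: [-180.0, 0.0, -103.6]
force: [-6.2, 0.8, 13.3]
opening: 0.0088
gripper_force: 30.0
```

play_rows(deltas=[[0,0,-0.001,0,0,0],[0,0,0,0,0,0],[0,0,0,0,0,0]])

```text
clock: 8.4
tool_pos: [0.5064, 0.0871, 0.1362]
orientation: [180.0, 0.0, -103.6]
force: [-2.7, 3.1, -1.0]
opening: 0.0086
gripper_force: 30.0
```

The first pin is past.

play_rows(deltas=[[0,0,-0.002,0,0,0],[0,0,-0.002,0,0,0],[0,0,-0.001,0,0,0],[0,0,0,0,0,0]])

```text
clock: 8.8
tool_pos: [0.506, 0.0872, 0.132]
orientation: [179.9, -0.0, -103.6]
force: [-4.4, 3.7, 1.1]
opening: 0.009
gripper_force: 30.0
```

play_rows(deltas=[[0,0,-0.001,0,0,0],[0,0,-0.001,0,0,0],[0,0,0,0,0,0],[0,0,0,0,0,0]])

```text
clock: 9.2
tool_pos: [0.5067, 0.087, 0.1308]
orientation: [180.0, -0.0, -103.6]
force: [-2.7, 2.3, 0.8]
opening: 0.0088
gripper_force: 30.0
```

play_rows(deltas=[[-0.0004,0.0003,-0.001,0,0,0],[0,0,-0.001,0,0,0],[0,0,-0.001,0,0,0],[0,0,0,0,0,0],[0,0,0,0,0,0]])

```text
clock: 9.7
tool_pos: [0.5069, 0.0873, 0.1288]
orientation: [-180.0, 0.0, -103.6]
force: [0.1, 0.0, 3.5]
opening: 0.0085
gripper_force: 30.0
```

play_rows(deltas=[[0,0,-0.001,0,0,0],[0,0,0,0,0,0],[0,0,0,0,0,0]])

```text
clock: 10.0
tool_pos: [0.5067, 0.0873, 0.1276]
orientation: [-180.0, 0.0, -103.6]
force: [1.4, -0.1, -0.4]
opening: 0.0089
gripper_force: 30.0
```

play_rows(deltas=[[0,0,-0.0008,0,0,0],[0,0,0,0,0,0],[0,0,0,0,0,0]])

```text
clock: 10.3
tool_pos: [0.5066, 0.0873, 0.127]
orientation: [-180.0, 0.0, -103.6]
force: [1.8, 0.3, 0.1]
opening: 0.0088
gripper_force: 30.0
```

play_rows(deltas=[[0,0,-0.002,0,0,0],[0,0,-0.002,0,0,0],[0,0,0,0,0,0],[0,0,0,0,0,0]])

```text
clock: 10.7
tool_pos: [0.5066, 0.0873, 0.1238]
orientation: [-180.0, 0.0, -103.6]
force: [3.3, -0.2, -0.7]
opening: 0.0086
gripper_force: 30.0
```

play_rows(deltas=[[0,0,-0.002,0,0,0],[0,0,-0.001,0,0,0],[0,0,0,0,0,0],[0,0,0,0,0,0]])

```text
clock: 11.1
tool_pos: [0.5065, 0.0872, 0.1214]
orientation: [-180.0, -0.0, -103.6]
force: [2.9, -0.5, -2.0]
opening: 0.0088
gripper_force: 30.0
```

play_rows(deltas=[[0.0002,0,-0.001,0,0,0],[0,0,-0.001,0,0,0],[0,0,0,0,0,0],[0,0,0,0,0,0]])

```text
clock: 11.5
tool_pos: [0.5066, 0.0872, 0.1202]
orientation: [-180.0, 0.0, -103.6]
force: [1.6, -0.7, 5.1]
opening: 0.0086
gripper_force: 30.0
```

play_rows(deltas=[[0,0,-0.001,0,0,0],[0,0,0,0,0,0],[0,0,0,0,0,0]])

```text
clock: 11.8
tool_pos: [0.5066, 0.0872, 0.1201]
orientation: [-180.0, 0.0, -103.6]
force: [-1.6, -0.6, 12.0]
opening: 0.0088
gripper_force: 30.0
```

The collar is seated: z stays at 0.120 while the force climbs to 12 N. Now I'll turn clockwise in stages.

play_rows(deltas=[[0,0,0,0,0,-0.03],[0,0,0,0,0,-0.03],[0,0,0,0,0,-0.03],[0,0,0,0,0,-0.03],[0,0,0,0,0,0],[0,0,0,0,0,0]])

```text
clock: 12.4
tool_pos: [0.5065, 0.0873, 0.1201]
orientation: [-180.0, 0.0, -125.2]
force: [-2.2, 0.3, 12.4]
opening: 0.0089
gripper_force: 30.0
```

```bash
python3 -c "
from plant import *
o=get_obs();print(o['moment'],o['force'],o['orientation'])"
```

```text
[ 0.06542562  1.08010864 -0.0070123 ] [-2.19749599  0.3252432  12.35149976] [-1.79987852e+02  1.37853554e-02 -1.25166874e+02]
```

play_rows(deltas=[[0,0,0,0,0,-0.03],[0,0,0,0,0,-0.03],[0,0,0,0,0,-0.03],[0,0,0,0,0,-0.03],[0,0,0,0,0,-0.03],[0,0,0,0,0,0]])

```text
clock: 13.0
tool_pos: [0.5064, 0.0874, 0.1201]
orientation: [180.0, 0.0, -152.3]
force: [-3.0, 0.9, 14.4]
opening: 0.0085
gripper_force: 30.0
```

play_rows(deltas=[[0,0,0,0,0,-0.03],[0,0,0,0,0,-0.03],[0,0,0,0,0,-0.03],[0,0,0,0,0,-0.03],[0,0,0,0,0,-0.03],[0,0,0,0,0,0]])

```text
clock: 13.6
tool_pos: [0.5064, 0.0877, 0.1201]
orientation: [180.0, 0.0, -179.3]
force: [-4.2, 1.2, 14.3]
opening: 0.0088
gripper_force: 30.0
```

```bash
python3 -c "
from plant import *
o=get_obs();print(o['moment'],o['force'],o['orientation'],o['joint_pos'])"
```

```text
[0.85363584 1.68213747 0.05388474] [-4.20043439  1.15087373 14.26159435] [ 1.79967596e+02  8.22683697e-03 -1.79345394e+02] [ 3.17186066e+01  1.24260630e+01 -2.90631836e+01 -3.13991633e-02
 -4.84869903e+01 -1.21043192e+02]
```

play_rows(deltas=[[-0.0002,0,0,0,0,-0.03],[0,0,0,0,0,-0.03],[0,0,0,0,0,-0.03],[0,0,0,0,0,-0.03],[0,0,0,0,0,-0.02],[0,0,0,0,0,0],[0,0,0,0,0,0]])

```text
clock: 14.3
tool_pos: [0.5063, 0.0877, 0.1201]
orientation: [180.0, 0.0, 155.6]
force: [-4.1, 2.8, 13.1]
opening: 0.009
gripper_force: 30.0
```

Run:
```python
from h import *
p,d=snapshot("scene")
o=get_obs();print(o['moment'],o['force'],o['orientation'])
a=cv2.resize(p[154:229,184:284],(800,600),interpolation=cv2.INTER_CUBIC);cv2.imwrite("pics/s3.png",a)
```

```text
[0.81909097 1.49393832 0.07623633] [-4.01543112  2.34047303 13.30977432] [1.79958950e+02 4.03393378e-03 1.55643863e+02]
```

View pics/s3.png

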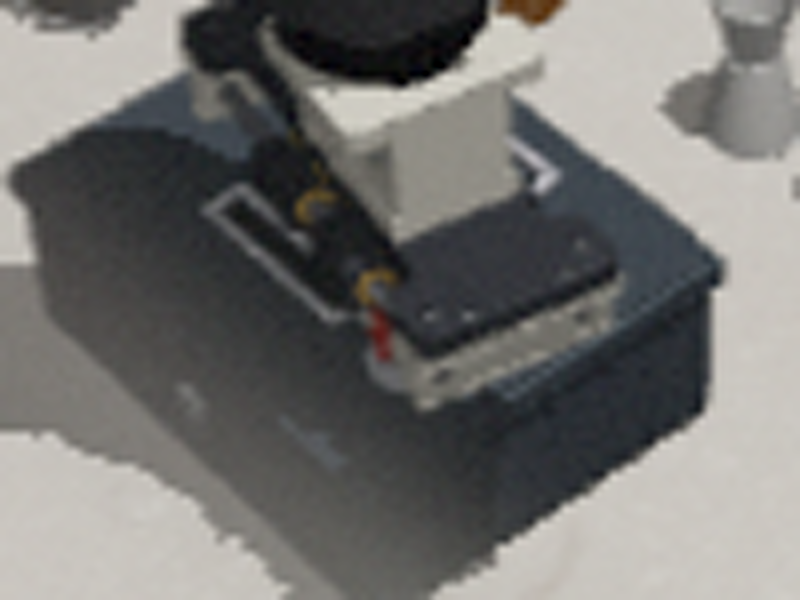

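The slot, crop (230,205) to (345,310), is now dark from end to end with no red showing, so the shutter has swung out. I'll turn a few degrees more to take up the play and rest against the stop.

play_rows(deltas=[[0,0,0,0,0,-0.012],[0,0,0,0,0,-0.012],[0,0,0,0,0,0],[0,0,0,0,0,0]])

```text
clock: 14.75
tool_pos: [0.5064, 0.0877, 0.1201]
orientation: [180.0, 0.0, 151.4]
force: [-3.5, 2.0, 12.8]
opening: 0.0089
gripper_force: 30.0
```

```bash
python3 -c "
from plant import *
o=get_obs();print(o['moment'],o['force'],o['orientation'])"
```

```text
[0.76814015 1.33513697 0.32925383] [-3.53695843  1.98635154 12.80534634] [1.79959015e+02 1.12244819e-02 1.51351787e+02]
```

The moment rose from 0.08 to 0.33 N m, so the plug is at its stop, and the collar is still pressed down with 13 N. I'll hold briefly to check it stays steady, then hand in.

play_rows(deltas=[[0,0,0,0,0,0],[0,0,0,0,0,0],[0,0,0,0,0,0],[0,0,0,0,0,0],[0,0,0,0,0,0]])

```text
clock: 15.25
tool_pos: [0.5064, 0.0877, 0.1201]
orientation: [180.0, 0.0, 151.4]
force: [-3.6, 1.7, 13.0]
opening: 0.0088
gripper_force: 30.0
```

```bash
python3 -c "
from plant import *
o=get_obs();print(o['moment'],o['force'],o['orientation'],o['tool_pos'])
if o['moment'][2]>.1 and o['force'][2]>8: print(close_job())"
```

```text
[0.81173167 1.39016601 0.31326568] [-3.59613944  1.71660758 13.02006706] [1.79960207e+02 9.45360152e-03 1.51355783e+02] [0.50637875 0.08769051 0.12007555]
the job is handed in; nothing more can be done
None
```

The job is handed in at about 15 s on the robot's clock: the red key is fully in and held clockwise against the lock's stop, and the last picture, taken just before the final few degrees, shows the slot clear of the red shutter.

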